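# Shut the red air valve on the bench

## Task

Shut off the compressed air at the red-handled ball valve: push its lever clockwise, seen from above, through its quarter turn until it is fully home against its stop and stands square across the pipe. Leave the blue-handled valve set exactly as it is, and let go of everything when you have finished.

Things in the scene. Friction and masses are not known exactly. Their poses are not given: they have to be found in the camera images.
- red_valve: Brass ball valve with the red handle, fixed to the bench on a plate 130x70x8 mm. Origin: bench top, under the upright axis on which the lever turns; z up, x along the pipe. Outlet coupler points to -x (toward the robot) and ends 62 mm from the axis. But for the stem on the axis it stays under 64 mm high; beyond 70 mm from the axis only bench lies below the lever. A blue-handled twin stands near.
- red_lever (a joint): Angle of the red lever, rad. 0 = open: lever along the pipe, pointing to the valve's -x. It grows as the lever turns clockwise seen from above; 1.571 = shut, at the end stop, lever pointing to the valve's +y. Starts between 0 and 0.5. It turns stiffly (0.25 N m, about 3 N at the sleeve) and stays where it is left.
- red_grip (a point): Middle of the red sleeve on the lever, 86 mm from the turning axis and 83 mm above the bench. The sleeve is 64 mm long (54 to 118 mm from the axis), 18 wide, 14 high (76 to 90 mm above the bench). The nut on the axis tops out at 91 mm. The point's x axis runs along the lever toward the turning axis, z up.
- blue_grip (a point): Middle of the blue sleeve on the lever of the other valve, to the left or right of the red one, which is to be left as it is. Sizes, heights and axes as for the red one. It starts anywhere from open to about 50 degrees turned.

How it is judged:
At the end, for the whole second after the job is handed in: The red lever rests within 10 degrees of its shut stop, and the blue sleeve is within 20 mm of where it started (value of joint red_lever above 1.396 rad and velocity of joint red_lever between -0.05 and 0.05 rad/s and distance of blue_grip from where it was at the start of the episode below 0.02 m); the robot touches nothing.
It fails at once if the blue lever is moved (its sleeve by more than 20 mm) (distance of blue_grip from where it was at the start of the episode above 0.02 m).
It also fails if it takes over 32 s, if anything falls off the work surface, if the arm or the gripper's body presses on something with over 40 N, if the wrist force passes 120 N, or if a joint passes its speed limit or range.

## Robot

A 6-joint arm with a two-finger parallel gripper is mounted at the origin on a cart in front of the work surface, level with it; the furniture and walls round the work are solid. World frame = base frame: x ahead of the robot, y to its left, z up, the work surface at z = 0. Lengths are in m, angles in rad, forces in N, time in s.
With the tool pointing down it reaches from about 0.35 to 0.85 m from the base axis. Payload 8.1 kg.
Tool frame: the origin (TCP) lies midway between the tips of the shut fingers; the grasp point (between the pads) lies 19 mm behind it; z points along the fingers, y is the line along which they close (so a half turn about z gives the same grasp; the last joint's range is limited). The gripper opens to 93 mm and grips with 3 to 60 N. Pads are 15 mm wide; open, the fingers measure 128 mm over their backs; the gripper's body (75 mm by 188 mm) begins 65 mm behind the grasp point.
Start: joints at [-1.415, 0.13, 1.488, -0, 1.523, -0.085], TCP at [0.143, -0.583, 0.219] pointing down, gripper open.
Joint ranges: [-2.96, 2.96], [-0.89, 2.26], [0.02, 2.5], [-1.34, 4.48], [0, 2.73], [-2.66, 2.66]. Speed limits (rad/s): [2.39, 2.39, 2.79, 3.14, 3.14, 3.14].

## Interface

Orientations are given as a rotation vector (axis times angle).
In Python, from plant import read_state, read_camera, camera_model, close_job gives the robot as it stands. The module is installed in compiled form; this text tells all that it offers.
- The arm moves only by the tool carry_out, never from a script. Its argument "moves" is a list of rows, each an object of numbers: "jaw": the finger opening in m, from 0 to 0.093; "dx", "dy", "dz": the shift along the tool's x, y, z in m; "yaw": the turn about the tool's z in rad. In form: [{"jaw": .., "dx": .., "dy": .., "dz": .., "yaw": ..}, ...]. A call has 1 to 8 rows; each row shifts and turns the commanded pose from where the row before left it, along the tool's axes as they then stand; what a row does not reach is not made up. A row lasts 1/8 s, in which the tool goes at most 62.5 mm and 10.7 degrees, less where a joint would pass 70% of its speed; a pose out of reach is approached as far as the arm can. A call is refused whole if a number of a shift passes 0.0625 or a number of a turn 0.188, either way. A call with a gripper value outside its range is refused whole. The fingers move at their own pace and stop on an object; "grip_force" is the grip in N (left out, the last holds). Time passes only in rows, so rows that do not move let the fingers close. It gives the time, the measured TCP pose, the force, the opening and the grip force at its end, in the units of the state.
- read_state(): the state, without advancing time (a new reading comes with each control period).
- read_camera(name): name is "scene" or "top" or "wrist"; returns the picture (384x512x3 uint8, red, green, blue); there is no depth.
- camera_model(name): a dict with "camera_matrix" (3x3 intrinsics, pixels), "k1" (the pictures are not rectified: a ray, as slopes to the right and down, at radius r is drawn at 1 + k1 r^2 times it, then the intrinsics apply), "view" (4x4, takes a point from world to camera coordinates). Camera axes: x right, y up, looking along -z (the intrinsics and any distortion apply to the point x, -y, -z); pixel columns grow to the right and rows downward; lengths in m; the calibration is good to about 2 mm. A picture is of the moment at which its call begins: read the wrist's pose just before it. camera_model takes no time and is no camera call; for the wrist camera it gives the pose at the moment of the call.
- close_job(): hands the job in; it is judged then, once.
The state is a dict: "t": time; "q": joint angles; "dq": joint speeds; "joint_torque": joint torques, N m; "tool_pos": TCP position; "orientation": TCP orientation; "force": force on the tool from outside, world axes, zero at the start; "wrist_torque": the same for the moment, N m; "opening": finger opening in m; "gripper_force": force on a finger pad.
Only numpy, scipy, OpenCV 4.12 (cv2) and the standard library are available. Lean on these libraries where they do the work, as an engineer would, in place of code of your own. Each camera call takes 0.05 s, during which the arm holds its last target. There are 200 camera calls.

## Working session

There is one attempt and no reset: what is moved stays moved. The work goes in short steps, Python scripts to look and compute and a tool call to move; the robot and the scene stay as the last step left them, time stands still between calls to the robot, and variables do not carry over. Pictures are saved under pics/ and viewed, at most 10 in all, crops included, and the job is handed in when it is done.

Besides the shell and the picture viewer there is one more tool, called after ">>>" by a JSON object that holds its "api" and its "payload", one argument or row to a line. carry_out: Moves the arm, as the interface text tells. Its arguments: {"type":"object","properties":{"moves":{"type":"array","items":{"type":"object","properties":{"jaw":{"type":"number"},"dx":{"type":"number"},"dy":{"type":"number"},"dz":{"type":"number"},"yaw":{"type":"number"}}}},"grip_force":{"type":"number"}},"required":["moves"]}

```bash
mkdir -p pics; cat > h.py <<'E'
import numpy as np, cv2
from plant import *
def snap(n,f):
    m=camera_model(n); im=read_camera(n); cv2.imwrite('pics/'+f,im[:,:,::-1]); return im,m
def ray(m,u,v):
    K=np.array(m["camera_matrix"]);k=m["k1"]
    d=np.linalg.solve(K,[u,v,1])[:2]; s=d.copy()
    for _ in range(20): s=d/(1+k*(s@s))
    V=np.array(m["view"]);R=V[:3,:3]
    return -R.T@V[:3,3], R.T@np.array([s[0],-s[1],-1])
def atz(m,u,v,z):
    c,d=ray(m,u,v); return c+d*(z-c[2])/d[2]
def blob(im,m,col,z):
    h=cv2.cvtColor(im,cv2.COLOR_RGB2HSV); H=h[...,0].astype(int)
    k=((H<8)|(H>172)) if col=='red' else (abs(H-112)<14)
    k=(k&(h[...,1]>130)&(h[...,2]>50)).astype(np.uint8)
    n,l,s,c=cv2.connectedComponentsWithStats(k)
    for i in sorted(range(1,n),key=lambda i:-s[i,4])[:3]:
        if s[i,4]<30: continue
        ys,xs=np.where(l==i); r=cv2.minAreaRect(np.c_[xs,ys].astype(np.float32))
        b=cv2.boxPoints(r); P=[atz(m,*p,z)[:2].round(3).tolist() for p in b]
        print(col,s[i],c[i].round(1),'mid',atz(m,*c[i],z).round(3),'corners',P)
E
python3 - <<'E'
from h import *
for n in('top','scene'):
    im,m=snap(n,n+'0.png'); print(n,np.array(m['view']).round(2).tolist())
    for c in('red','blue'): blob(im,m,c,.09)
print(read_state())
E
```

```text
top [[-0.0, -1.0, -0.0, -0.04], [0.98, -0.0, 0.18, -0.55], [-0.18, -0.0, 0.98, -1.04], [0.0, 0.0, 0.0, 1.0]]
red [359 184  17  26 219] [366.9 196.7] mid [ 0.516 -0.294  0.09 ] corners [[0.541, -0.273], [0.55, -0.291], [0.492, -0.315], [0.484, -0.297]]
red [250 120   8  11  46] [253.1 124.9] mid [ 0.687 -0.032  0.09 ] corners [[0.698, -0.022], [0.701, -0.036], [0.675, -0.041], [0.672, -0.027]]
blue [ 53 113  73  21 244] [ 90.6 124.8] mid [0.69  0.357 0.09 ] corners [[0.675, 0.448], [0.719, 0.275], [0.703, 0.27], [0.66, 0.443]]
blue [142 190  15  27 228] [148.7 203. ] mid [0.502 0.208 0.09 ] corners [[0.475, 0.226], [0.535, 0.209], [0.529, 0.19], [0.469, 0.207]]
blue [119  78   6  34  39] [121.8  93.5] mid [0.768 0.285 0.09 ] corners [[0.808, 0.295], [0.809, 0.292], [0.724, 0.274], [0.724, 0.278]]
scene [[0.89, -0.46, 0.02, -0.49], [0.34, 0.68, 0.64, -0.18], [-0.31, -0.57, 0.77, -0.92], [0.0, 0.0, 0.0, 1.0]]
red [290 245  19  22 176] [298.6 255.2] mid [ 0.516 -0.3    0.09 ] corners [[0.484, -0.303], [0.543, -0.278], [0.548, -0.296], [0.49, -0.32]]
blue [230  88  54  29 339] [257.3 104.
[... 215 characters left out ...]
.179], [0.471, 0.195]]
{'t': 0.1, 'q': array([-1.41539989e+00,  1.31086541e-01,  1.48918831e+00, -1.74457987e-06,
        1.52303499e+00, -8.53957974e-02]), 'dq': array([-0.00020611, -0.00218241, -0.00385917,  0.00065931, -0.0018497 ,
       -0.00019656]), 'joint_torque': array([ 4.76992609e-04, -5.61341500e+01, -4.93094909e+01,  7.70650199e-02,
        2.91880203e-02, -4.37589779e-05]), 'tool_pos': array([ 0.14302348, -0.58215233,  0.21768199]), 'orientation': array([-3.11714743e+00, -3.77116466e-01,  9.70712019e-05]), 'force': array([-0.31766815, -0.34382985, -0.12498258]), 'wrist_torque': array([-0.01992539,  0.00561542,  0.01689808]), 'gripper_force': 0.0, 'opening': 0.09299794770107665}
```

View pics/top0.png

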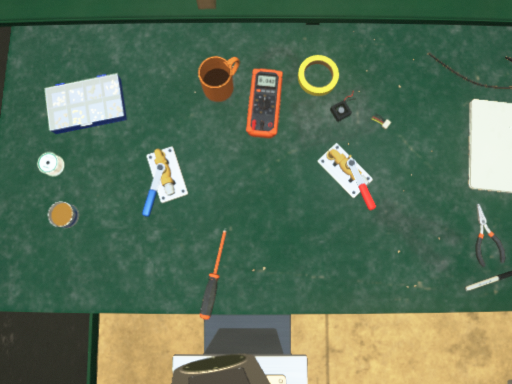

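View pics/scene0.png

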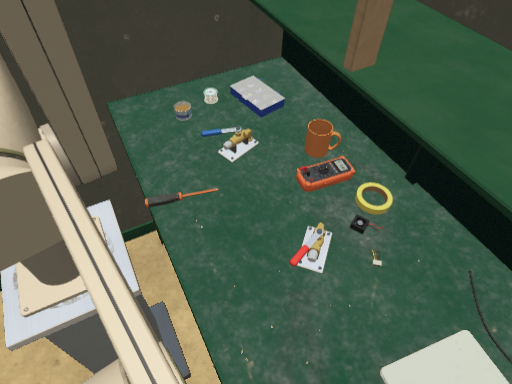

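The top view shows the red valve with its plate centred near (346,170) and its sleeve at (367,197). The lever is about 20° off the pipe. The blue valve is 0.5 m to the left. The push goes from the -y side, so I'll approach there high with the fingers shut.

>>> {"api": "carry_out", "payload": {
  "moves": [
    {"jaw": 0, "dx": 0.0535, "dy": -0.0187},
    {"jaw": 0, "dx": 0.0535, "dy": -0.0187},
    {"jaw": 0, "dx": 0.0535, "dy": -0.0187},
    {"jaw": 0, "dx": 0.0535, "dy": -0.0187},
    {"jaw": 0, "dx": 0.0535, "dy": -0.0187},
    {"jaw": 0, "dx": 0.0535, "dy": -0.0187},
    {"jaw": 0, "dx": 0.0535, "dy": -0.0187},
    {"jaw": 0, "dx": 0.0535, "dy": -0.0187}
  ],
  "grip_force": 10
}}

```text
invalid input at $.moves[0]: expected keys jaw, dx, dy, dz, yaw
```

```bash
python3 - <<'E'
from h import *
s=read_state(); print(s['t'],s['tool_pos'],s['orientation'],s['opening'],s['force'])
im,m=snap('wrist','w1.png'); blob(im,m,'red',.09)
E
```

```text
0.1 [ 0.14302348 -0.58215233  0.21768199] [-3.11714743e+00 -3.77116466e-01  9.70712019e-05] 0.09299794770107665 [-0.31766815 -0.34382985 -0.12498258]
```

View pics/w1.png

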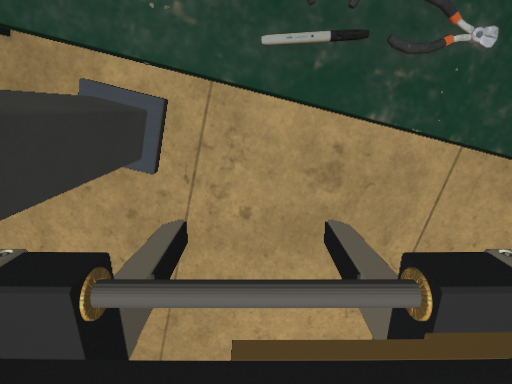

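The call was refused because every row needs all five keys. The wrist view shows only the start position: floor and bench edge, with the fingers open.

>>> {"api": "carry_out", "payload": {
  "moves": [
    {"jaw": 0, "dx": 0.0535, "dy": -0.0187, "dz": 0, "yaw": 0},
    {"jaw": 0, "dx": 0.0535, "dy": -0.0187, "dz": 0, "yaw": 0},
    {"jaw": 0, "dx": 0.0535, "dy": -0.0187, "dz": 0, "yaw": 0},
    {"jaw": 0, "dx": 0.0535, "dy": -0.0187, "dz": 0, "yaw": 0},
    {"jaw": 0, "dx": 0.0535, "dy": -0.0187, "dz": 0, "yaw": 0},
    {"jaw": 0, "dx": 0.0535, "dy": -0.0187, "dz": 0, "yaw": 0},
    {"jaw": 0, "dx": 0.0535, "dy": -0.0187, "dz": 0, "yaw": 0},
    {"jaw": 0, "dx": 0, "dy": 0, "dz": 0, "yaw": 0}
  ],
  "grip_force": 10
}}

```text
t: 1.15
tool_pos: [0.4783, -0.3634, 0.2181]
orientation: [-3.117, -0.385, -0.0]
force: [-0.3, 0.4, 0.6]
opening: 0.0174
gripper_force: 0.0
```

```bash
python3 - <<'E'
from h import *
s=read_state(); print(s['t'],s['tool_pos'],s['orientation'],s['opening'],s['force'])
im,m=snap('wrist','w2.png'); blob(im,m,'red',.09)
E
```

```text
1.15 [ 0.47825221 -0.36336937  0.2180681 ] [-3.11671546e+00 -3.85001445e-01 -4.11278716e-04] 0.017379171845437493 [-0.32799322  0.39895083  0.58792237]
red [192 101  26  59 977] [204.7 130. ] mid [ 0.522 -0.295  0.09 ] corners [[0.545, -0.275], [0.553, -0.292], [0.495, -0.316], [0.487, -0.299]]
```

View pics/w2.png

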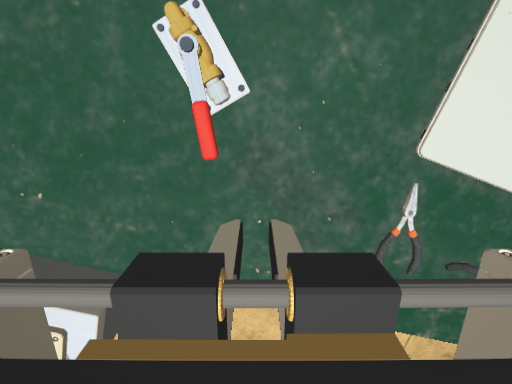

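The wrist view shows the nut at (187,44), the sleeve from (200,103) to (209,158), and plate corners at about (249,91), (210,115) and (154,24).

```bash
python3 - <<'E'
from h import *
m=camera_model('wrist')
A=atz(m,187,44,.091); S=np.array([.521,-.2955]); print('axis',A)
p=[atz(m,*q,.008)[:2] for q in((154,24),(210,115),(249,91))]; print(np.round(p,3))
pd=p[1]-p[0]; ld=S-A[:2]; g=lambda v:np.degrees(np.arctan2(v[1],v[0]))%360
print('pipe -x dir',g(pd),'lever',g(ld),np.linalg.norm(ld))
A2=S+.086*np.array([.92,.385]); print(A2)
E
```

```text
axis [ 0.59749461 -0.26419153  0.091     ]
[[ 0.622 -0.198]
 [ 0.532 -0.287]
 [ 0.574 -0.331]]
pipe -x dir 224.5757137559325 lever 202.25878795599928 0.08265377235567076
[ 0.60012 -0.26239]
```

>>> {"api": "carry_out", "payload": {
  "moves": [
    {"jaw": 0, "dx": 0.027, "dy": -0.004, "dz": 0, "yaw": 0},
    {"jaw": 0, "dx": 0.027, "dy": -0.004, "dz": 0, "yaw": 0},
    {"jaw": 0, "dx": 0, "dy": 0, "dz": 0, "yaw": -0.147},
    {"jaw": 0, "dx": 0, "dy": 0, "dz": 0.04, "yaw": 0},
    {"jaw": 0, "dx": 0, "dy": 0, "dz": 0.04, "yaw": 0},
    {"jaw": 0, "dx": 0, "dy": 0, "dz": 0.04, "yaw": 0},
    {"jaw": 0, "dx": 0, "dy": 0, "dz": 0.032, "yaw": 0},
    {"jaw": 0, "dx": 0, "dy": 0, "dz": 0, "yaw": 0}
  ]
}}

```text
t: 2.2
tool_pos: [0.5226, -0.3451, 0.0631]
orientation: [-3.078, -0.602, 0.008]
force: [0.9, 0.0, 0.4]
opening: 0.0005
gripper_force: 0.0
```

```bash
python3 - <<'E'
from h import *
s=read_state(); p=s['tool_pos'];o=s['orientation']; print(s['t'],p,2*np.degrees(np.arctan(o[1]/o[0])),s['opening'],s['force'],s['q'])
im,m=snap('wrist','w3.png'); blob(im,m,'red',.09)
E
```

```text
2.2 [ 0.52264038 -0.3450581   0.06306545] 22.123890936422374 0.000539594789349701 [0.9164992  0.01354179 0.42520905] [-6.65139440e-01  3.26681146e-01  1.55349110e+00 -4.02285978e-04
  1.26838224e+00  5.19643295e-01]
red [ 154  170   41   86 2682] [174.5 211.3] mid [ 0.529 -0.293  0.09 ] corners [[0.547, -0.276], [0.555, -0.292], [0.51, -0.312], [0.5, -0.294]]
```

View pics/w3.png

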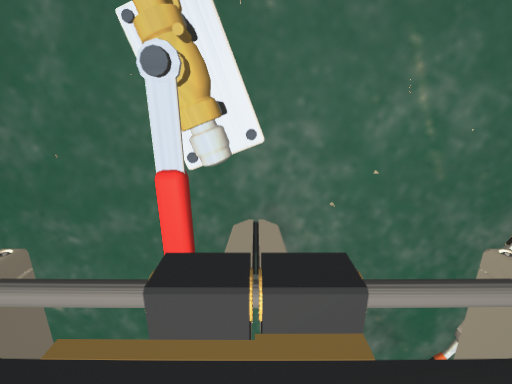

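The finger is beside the sleeve at the right height, clear of it on the right. Now the push along the arc.

>>> {"api": "carry_out", "payload": {
  "moves": [
    {"jaw": 0, "dx": 0.002, "dy": -0.0105, "dz": 0, "yaw": 0},
    {"jaw": 0, "dx": 0.002, "dy": -0.0105, "dz": 0, "yaw": 0},
    {"jaw": 0, "dx": -0.0019, "dy": -0.0082, "dz": 0, "yaw": 0.085},
    {"jaw": 0, "dx": -0.0019, "dy": -0.0082, "dz": 0, "yaw": 0.085},
    {"jaw": 0, "dx": -0.0019, "dy": -0.0082, "dz": 0, "yaw": 0.085},
    {"jaw": 0, "dx": -0.0019, "dy": -0.0082, "dz": 0, "yaw": 0.085},
    {"jaw": 0, "dx": -0.0019, "dy": -0.0082, "dz": 0, "yaw": 0.085},
    {"jaw": 0, "dx": -0.0019, "dy": -0.0082, "dz": 0, "yaw": 0.085}
  ]
}}

```text
t: 3.25
tool_pos: [0.5025, -0.2789, 0.0684]
orientation: [3.133, -0.195, 0.002]
force: [-3.1, -3.0, 1.4]
opening: 0.0008
gripper_force: 1.5
```

```bash
cat > st.py <<'E'
from h import *
s=read_state(); p=s['tool_pos'];o=s['orientation']; a=2*np.arctan(o[1]/o[0])
d=p[:2]-[.599,-.263]; x=np.array([np.cos(a),np.sin(a)]); y=np.array([x[1],-x[0]])
print(s['t'],p,'yaw',np.degrees(a),'along',d@x,'off',d@y,'F',s['force'],s['q'][5])
im,m=snap('top','t_%d.png'%(s['t']*100)); blob(im,m,'red',.09)
E
python3 st.py
```

```text
3.25 [ 0.50254757 -0.27889724  0.0683543 ] yaw -7.13368569735783 along -0.09373160637396911 off 0.027752116004961906 F [-3.08266454 -2.96765852  1.37288469] 1.1006162159738389
red [250 120   6  11  45] [252.9 124.6] mid [ 0.688 -0.031  0.09 ] corners [[0.7, -0.025], [0.7, -0.036], [0.675, -0.036], [0.675, -0.025]]
```

>>> {"api": "carry_out", "payload": {
  "moves": [
    {"jaw": 0, "dx": -0.0019, "dy": -0.0082, "dz": 0, "yaw": 0.085},
    {"jaw": 0, "dx": -0.0019, "dy": -0.0082, "dz": 0, "yaw": 0.085},
    {"jaw": 0, "dx": -0.0019, "dy": -0.0082, "dz": 0, "yaw": 0.085},
    {"jaw": 0, "dx": -0.0019, "dy": -0.0082, "dz": 0, "yaw": 0.085},
    {"jaw": 0, "dx": -0.0019, "dy": -0.0082, "dz": 0, "yaw": 0.085},
    {"jaw": 0, "dx": -0.0019, "dy": -0.0082, "dz": 0, "yaw": 0.085},
    {"jaw": 0, "dx": -0.0019, "dy": -0.0082, "dz": 0, "yaw": 0.085},
    {"jaw": 0, "dx": 0, "dy": 0, "dz": 0, "yaw": 0}
  ]
}}

```text
t: 4.3
tool_pos: [0.5115, -0.2207, 0.0676]
orientation: [2.943, -1.099, 0.002]
force: [0.4, -0.5, -0.7]
opening: 0.0006
gripper_force: 0.0
```

```bash
python3 st.py
```

```text
4.3 [ 0.51153428 -0.22073633  0.06758159] yaw -40.93590002101149 along -0.0937671331265868 off 0.025380998432975997 F [ 0.3798331  -0.48010582 -0.68642063] 1.7856442203122278
red [250 120   6  11  44] [253.  124.7] mid [ 0.688 -0.032  0.09 ] corners [[0.7, -0.025], [0.7, -0.036], [0.675, -0.036], [0.675, -0.025]]
```

>>> {"api": "carry_out", "payload": {
  "moves": [
    {"jaw": 0, "dx": -0.001, "dy": -0.004, "dz": 0, "yaw": 0.04},
    {"jaw": 0, "dx": -0.001, "dy": -0.004, "dz": 0, "yaw": 0.04},
    {"jaw": 0, "dx": 0, "dy": -0.002, "dz": 0, "yaw": 0}
  ]
}}

```text
t: 4.72
tool_pos: [0.5162, -0.2129, 0.067]
orientation: [2.896, -1.216, 0.0]
force: [-2.7, -0.8, 2.9]
opening: 0.0006
gripper_force: 1.5
```

```bash
python3 st.py; python3 - <<'E'
from h import *
snap('wrist','w4.png')
E
```

```text
4.725 [ 0.51618858 -0.21288243  0.06703631] yaw -45.55012881257069 along -0.09376869014688403 off 0.02401946306208702 F [-2.68416477 -0.83530593  2.85322031] 1.8831845003815717
red [250 120   6  11  43] [252.9 124.6] mid [ 0.688 -0.032  0.09 ] corners [[0.7, -0.025], [0.7, -0.036], [0.675, -0.036], [0.675, -0.025]]
```

View pics/w4.png

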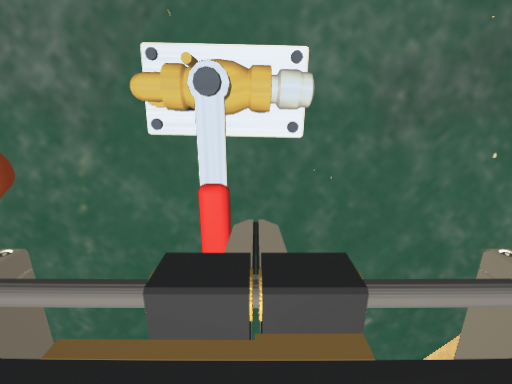

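The lever runs from (207,80) to (215,220), almost square to the plate but perhaps a few degrees short. I'll push until the force rises at the stop.

>>> {"api": "carry_out", "payload": {
  "moves": [
    {"jaw": 0, "dx": 0, "dy": -0.003, "dz": 0, "yaw": 0.02},
    {"jaw": 0, "dx": 0, "dy": -0.002, "dz": 0, "yaw": 0.02},
    {"jaw": 0, "dx": 0, "dy": 0, "dz": 0, "yaw": 0}
  ]
}}

```text
t: 5.2
tool_pos: [0.5177, -0.2106, 0.0666]
orientation: [2.867, -1.276, -0.005]
force: [-15.5, -6.9, 9.4]
opening: 0.0006
gripper_force: 8.0
```

```bash
python3 st.py
```

```text
5.2 [ 0.51769158 -0.21060643  0.06661494] yaw -48.001030573808684 along -0.09334150941215238 off 0.025367467834256634 F [-15.51678959  -6.91487163   9.43937472] 1.9342636785176546
red [250 120   6  11  43] [252.9 124.6] mid [ 0.688 -0.032  0.09 ] corners [[0.7, -0.025], [0.7, -0.036], [0.675, -0.036], [0.675, -0.025]]
```

The force has risen to about 17 N and the motion has stalled, so the lever is at its stop. I'll back off, lift clear and check.

>>> {"api": "carry_out", "payload": {
  "moves": [
    {"jaw": 0, "dx": 0, "dy": 0.015, "dz": 0, "yaw": 0},
    {"jaw": 0, "dx": 0, "dy": 0.025, "dz": 0, "yaw": 0},
    {"jaw": 0, "dx": 0, "dy": 0, "dz": -0.04, "yaw": 0},
    {"jaw": 0, "dx": 0, "dy": 0, "dz": -0.05, "yaw": 0},
    {"jaw": 0, "dx": -0.03, "dy": 0, "dz": -0.04, "yaw": 0},
    {"jaw": 0, "dx": -0.03, "dy": 0, "dz": 0, "yaw": 0},
    {"jaw": 0, "dx": 0, "dy": 0, "dz": 0, "yaw": 0}
  ]
}}

```text
t: 6.12
tool_pos: [0.4497, -0.1905, 0.1972]
orientation: [-2.87, 1.275, -0.003]
force: [0.6, 0.5, 0.0]
opening: 0.0002
gripper_force: 0.0
```

```bash
python3 - <<'E'
from h import *
im,m=snap('wrist','w5.png'); blob(im,m,'red',.09); print(read_state()['tool_pos'],read_state()['force'])
im,m=snap('top','t5.png');blob(im,m,'blue',.09)
E
```

```text
red [ 184   89   23   65 1173] [194.9 120.8] mid [ 0.54 -0.2   0.09] corners [[0.567, -0.215], [0.555, -0.229], [0.511, -0.184], [0.525, -0.17]]
red [  0 124  14  22 171] [  4.9 134.6] mid [ 0.676 -0.06   0.09 ] corners [[0.687, -0.061], [0.68, -0.073], [0.664, -0.059], [0.672, -0.047]]
red [ 19 100  10  10  60] [ 23.6 104.5] mid [ 0.676 -0.1    0.09 ] corners [[0.681, -0.1], [0.675, -0.106], [0.67, -0.099], [0.677, -0.093]]
[ 0.4500145  -0.19110951  0.1967322 ] [0.43114501 0.33764799 0.08179604]
blue [ 53  78  74  56 289] [ 95.7 119.9] mid [0.702 0.345 0.09 ] corners [[0.674, 0.449], [0.808, 0.295], [0.736, 0.236], [0.605, 0.389]]
blue [142 190  15  27 226] [148.6 203. ] mid [0.502 0.208 0.09 ] corners [[0.474, 0.226], [0.535, 0.21], [0.529, 0.191], [0.469, 0.207]]
```

View pics/w5.png

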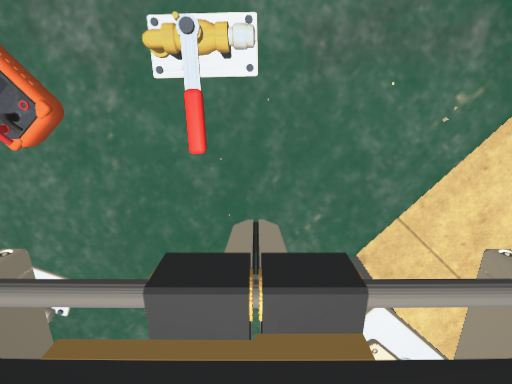

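The lever points at 133–134° in the world frame, and shut is expected at 134.5°. It stands square across the pipe, the blue sleeve hasn't moved, and the arm is clear.

```bash
python3 -c "from plant import *; print(close_job())"
```

```text
the job is handed in; nothing more can be done
None
```

The red valve is shut: its lever is against the stop and square across the pipe. The blue valve did not move, the arm is clear of everything, and the job is handed in; no verdict came back.

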